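# Stir the drying ferrite cores under the extraction hood

## Task

The washed ferrite cores are drying in the steel pan on the hot plate: take the ladle from its rest, stir them with its bowl until every core lies more than its own width from where it lay at first, with all six still in the pan, and then lay the ladle back in its rest the way you found it. Reach in under the clear extraction hood without knocking it, touch the cores with nothing but the ladle, and leave the other things on the bench where they stand.

Things in the scene. Friction and masses are not known exactly. Their poses are not given: they have to be found in the camera images.
- ladle: cranked ladle, 0.16 kg: wooden handle 20 x 20 mm, from 70 mm behind to 40 mm ahead of the origin, then a level 9 mm steel shank that turns straight down 84 mm ahead, to a bowl 40 mm across, 20 mm deep. Origin: grip point on the handle's axis (balance point 40 mm ahead); +x along the handle to the bowl, +z up. It lies loose in the rest's forks, handle level, bowl hanging
- bowl (a point): centre of the underside of the ladle's bowl: 100 mm ahead (+x) of the ladle's origin and 72 mm below it
- rest: fixed ladle rest: base 160 x 66 mm, two forked uprights 52 mm behind and 60 mm ahead of the origin (6 mm thick), 34 mm wide between prongs leaning outward, 18 mm high. Origin on the table, +x towards the bowl's end; the lying ladle's origin is 108 mm above it (up to 8 mm off along x). It stands left or right of the hot plate, a solder spool about 140 mm behind it
- hotplate: fixed white laboratory hot plate, reaching 143 mm to -x (157 mm at the knob), 110 mm to +x and 110 mm to either side of the origin, top 60 mm high, with a round steel drying pan clipped on it. Origin on the table under the pan's centre, +x away from the robot
- pan (a point): centre of the pan's inner floor, 63 mm above the table. The pan's wall is 95 mm from the centre on the inside at the floor (100 mm outside at the rim); the rim stands 35 mm above this point
- hood: fixed extraction arm: clear acrylic canopy 120 mm deep, 150 mm wide over the far part of the pan, lower edges 190 mm above the table, on a grey tube (top 250 mm) to a column 180 mm along +x. Origin on the table under the middle of its near edge, about 35 to 65 mm beyond the pan's centre; all of it lies to +x of that. No gripper fits over that part, but the ladle's shank reaches in below
- core0: one of six alike dark ferrite bead cores, barrel-shaped with a hole along the axis, 26 mm across at the waist and 26 mm high, about 35 g, smooth, standing loose on the pan's floor; origin at its centre
- core1: one of six alike dark ferrite bead cores, barrel-shaped with a hole along the axis, 26 mm across at the waist and 26 mm high, about 35 g, smooth, standing loose on the pan's floor; origin at its centre
- core2: one of six alike dark ferrite bead cores, barrel-shaped with a hole along the axis, 26 mm across at the waist and 26 mm high, about 35 g, smooth, standing loose on the pan's floor; origin at its centre
- core3: one of six alike dark ferrite bead cores, barrel-shaped with a hole along the axis, 26 mm across at the waist and 26 mm high, about 35 g, smooth, standing loose on the pan's floor; origin at its centre
- core4: one of six alike dark ferrite bead cores, barrel-shaped with a hole along the axis, 26 mm across at the waist and 26 mm high, about 35 g, smooth, standing loose on the pan's floor; origin at its centre
- core5: one of six alike dark ferrite bead cores, barrel-shaped with a hole along the axis, 26 mm across at the waist and 26 mm high, about 35 g, smooth, standing loose on the pan's floor; origin at its centre
- ironstand: bystander, fixed: soldering iron stand 140 x 80 mm with a black iron sloping up towards its -x end (total height about 145 mm, overhanging the base 20 mm there); origin on the table under its centre. It stands on the other side of the hot plate from the ladle's rest
- tipcleaner: bystander, loose: round cup of brass wool, 68 mm across, 45 mm high, just ahead of the iron stand; origin under its centre
- spool: bystander, loose: solder spool standing upright, 60 mm across, 50 mm high; origin under its centre
- solvent: bystander, loose: white plastic bottle 60 mm across, 140 mm high; origin under its centre
- flux: bystander, loose: amber jar 44 mm across, 75 mm high; origin under its centre
- driver: bystander, loose: screwdriver lying on the table in front of the hot plate, about 200 mm long; origin under its middle

How it is judged:
On the way, in this order (a step that is already met when the one before it is completed fails the run):
1. the ladle's bowl is down in the pan, its underside within 15 mm of the pan's floor (horizontal distance between bowl and pan below 0.085 m and z of bowl in the frame of pan below 0.015 m), for 0.1 s.
2. every core lies at least 26 mm from where it was at the start, all in the pan (distance of each of core0, core1, core2, core3, core4, core5 from where it was at the start of the episode above 0.026 m and horizontal distance between each of core0, core1, core2, core3, core4, core5 and pan below 0.09 m and z of each of core0, core1, core2, core3, core4, core5 in the frame of pan below 0.03 m), for 0.2 s.
At the end, for the whole second after the job is handed in: All cores at rest in the pan (centre within 90 mm of its centre, under 30 mm above its floor), each over 24 mm from its start. Ladle let go, still, in both forks, bowl at the same end: within 30 mm along, 15 mm across, 8 mm in height of its place, upright to 0.25 rad (distance of each of core0, core1, core2, core3, core4, core5 from where it was at the start of the episode above 0.024 m and horizontal distance between each of core0, core1, core2, core3, core4, core5 and pan below 0.09 m and z of each of core0, core1, core2, core3, core4, core5 in the frame of pan below 0.03 m and linear speed of each of core0, core1, core2, core3, core4, core5, ladle below 0.02 m/s and x of ladle in the frame of rest between -0.03 and 0.03 m and y of ladle in the frame of rest between -0.015 and 0.015 m and z of ladle in the frame of rest between 0.1 and 0.116 m and x of bowl in the frame of rest above 0.06 m and angle between ladle's own z axis and vertical below 0.25 rad); the robot touches nothing.
It fails at once if the extraction hood is knocked or pushed with more than 4 N (contact force between anything else and hood above 4 N).
It fails at once if the gripper or arm touches a core (contact force between any of the arm, the fingers and core0 above 0.5 N or contact force between any of the arm, the fingers and core1 above 0.5 N or contact force between any of the arm, the fingers and core2 above 0.5 N or contact force between any of the arm, the fingers and core3 above 0.5 N or contact force between any of the arm, the fingers and core4 above 0.5 N or contact force between any of the arm, the fingers and core5 above 0.5 N).
It fails at once if a bystander is pushed more than 20 mm or tipped over (distance of any of tipcleaner, spool, solvent, flux, driver from where it was at the start of the episode above 0.02 m or angle between any of tipcleaner, spool, solvent, flux's own z axis and vertical above 0.4 rad).
It fails at once if the soldering iron stand is knocked with more than 5 N (contact force between anything else and ironstand above 5 N).
It also fails if it takes over 64 s, if anything falls off the work surface, if the arm or the gripper's body presses on something with over 40 N, if the wrist force passes 120 N, or if a joint passes its speed limit or range.

## Robot

A 6-joint arm with a two-finger parallel gripper is mounted at the origin on the work surface. World frame = base frame: x ahead of the robot, y to its left, z up, the work surface at z = 0. Lengths are in m, angles in rad, forces in N, time in s.
With the tool pointing down it reaches from about 0.425 to 1.125 m from the base axis. Payload 14.9 kg.
Tool frame: the origin (TCP) lies midway between the tips of the shut fingers; the grasp point (between the pads) lies 19 mm behind it; z points along the fingers, y is the line along which they close (so a half turn about z gives the same grasp; the last joint's range is limited). The gripper opens to 91 mm and grips with 3 to 60 N. Pads are 32 mm wide; open, the fingers measure 118 mm over their backs; the gripper's body (76 mm by 178 mm) begins 60 mm behind the grasp point.
Start: joints at [-1.288, 0.379, 1.734, -0, 1.028, -0.033], TCP at [0.217, -0.665, 0.214] pointing down, gripper open.
Joint ranges: [-2.77, 2.77], [-0.74, 2.19], [0, 2.66], [-1.06, 4.2], [0.31, 2.87], [-3.08, 3.08]. Speed limits (rad/s): [1.89, 1.89, 2.39, 3.14, 3.14, 3.14].

## Interface

Orientations are given as a rotation vector (axis times angle).
In Python, from plant import env gives the robot as it stands.
- The arm moves only by the shell command python3 -m pendant 'ROWS' [OPENING] [FORCE]. ROWS is JSON, a list of rows, each a list of 4 numbers: the shift along the tool's x, y, z in units of 50 mm (1.0 is 50 mm), then the turn about the tool's z in units of 8 degrees (1.0 is 8 degrees). A call has 1 to 10 rows; each row shifts and turns the commanded pose from where the row before left it, along the tool's axes as they then stand; what a row does not reach is not made up. A row lasts 1/10 s, in which the tool goes at most 50 mm and 8.59 degrees, less where a joint would pass 70% of its speed; a pose out of reach is approached as far as the arm can. A call is refused whole if a number of a shift passes 1 or a number of a turn 1, either way. A call with a gripper value outside its range is refused whole. OPENING is the closure, from -1 (fully open) to 1 (shut), set as the call begins (- or left out, the last holds). The fingers move at their own pace and stop on an object; FORCE is the grip in N (left out, the last holds). Time passes only in rows, so rows that do not move let the fingers close. It gives the time, the measured TCP pose, the force, the opening and the grip force at its end, in the units of the state.
- env.sense(): the state, without advancing time (a new reading comes with each control period).
- env.get_image(name): name is "side" or "top"; returns a dict with "pixels" (480x640x3 uint8, red, green, blue), "intrinsics" (3x3 intrinsics, pixels), "dist" ([k1, k2, p1, p2, k3] as OpenCV has them; the pictures are not rectified), "R" (3x3) and "t" (3): a world point X has camera coordinates R X + t. Camera axes: x right, y down, z forward; pixel columns grow to the right and rows downward; lengths in m; the calibration is good to about 2 mm. A picture is of the moment at which its call begins. There is no depth.
- env.hand_in(): hands the job in; it is judged then, once.
The state is a dict: "time_s": time; "q": joint angles; "qvel": joint speeds; "effort": joint torques, N m; "eef_pos": TCP position; "orientation": TCP orientation; "wrist_force": force on the tool from outside, world axes, zero at the start; "moment": the same for the moment, N m; "width": finger opening in m; "grasp_force": force on a finger pad.
Only numpy, scipy, OpenCV 4.12 (cv2) and the standard library are available. Lean on these libraries where they do the work, as an engineer would, in place of code of your own. Each camera call takes 0.05 s, during which the arm holds its last target. There are 200 camera calls.

## Working session

There is one attempt and no reset: what is moved stays moved. The work goes in short steps, Python scripts to look and compute and a shell command to move; the robot and the scene stay as the last step left them, time stands still between calls to the robot, and variables do not carry over. Pictures are saved under pics/ and viewed, at most 10 in all, crops included, and the job is handed in when it is done.

```bash
mkdir -p pics; ls
python3 - <<'E'
from plant import env
import cv2,numpy as np
s=env.sense();print(s)
for n in("side","top"):
    d=env.get_image(n);cv2.imwrite(f"pics/{n}0.png",d["pixels"][:,:,::-1]);np.savez(f"{n}0.npz",**d)
    print(n,d["intrinsics"],d["dist"],d["R"],d["t"],"cam",-np.array(d["R"]).T@d["t"])
E
```

```text
pics
{'time_s': 0.0, 'q': array([-1.28829780e+00,  3.79418839e-01,  1.73476863e+00,  2.29636633e-05,
        1.02845393e+00, -3.33000210e-02]), 'qvel': array([ 0.00091079,  0.00040324,  0.0008107 ,  0.00112723, -0.00081632,
        0.0003805 ]), 'effort': array([ 2.02471419e-03, -7.63724256e+01, -4.34368229e+01,  6.51744660e-02,
        4.23191884e-02, -9.01308340e-05]), 'eef_pos': array([ 0.21729682, -0.66501999,  0.21328707]), 'orientation': array([-3.10148342e+00, -4.93814063e-01,  1.74025928e-04]), 'wrist_force': array([-0.5312342 , -0.27335156, -0.004068  ]), 'moment': array([-0.0298609 ,  0.01996461, -0.00434983]), 'grasp_force': 0.0, 'width': 0.09125106111224655}
side [[621.59497719   0.         316.35576327]
 [  0.         621.59497719 230.86801519]
 [  0.           0.           1.        ]] [-0.22353766  0.          0.          0.          0.        ] [[-0.98484166 -0.17255741 -0.01763101]
 [-0.09502238  0.62175703 -0.77742456]
 [ 0.14511258 -0.76396475 -0.62872904]] [0.51314849 0.118159   1.17238671] cam [0.3464697  0.9107435  0.83802061]
top [[464.49145819   0.         331.39754858]
 [  0.         464.49145819 236.98113076]
 [  0.           0.           1.        ]] [-0.03044083  0.          0.          0.          0.        ] [[ 0.01902457 -0.99974531 -0.01214003]
 [-0.98500873 -0.01665919 -0.17169823]
 [ 0.17145226  0.01522452 -0.98507479]] [0.01586126 0.51870942 1.04623706] cam [0.33125185 0.00857004 1.1198758 ]
```

View pics/side0.png

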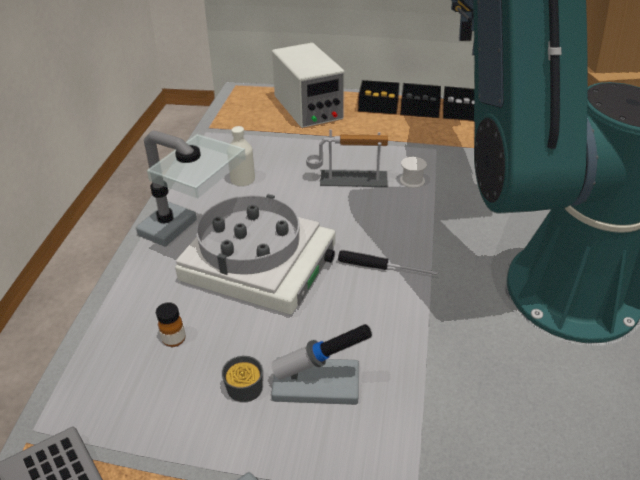

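View pics/top0.png

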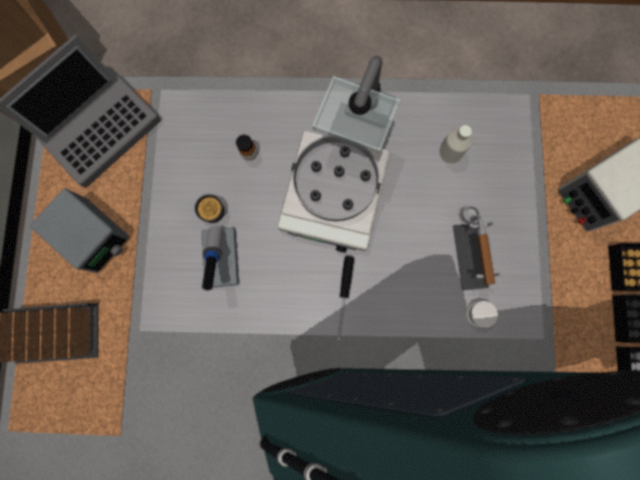

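Side view: ladle handle at about (363,140), bowl at (315,160), pan around (248,235), hood at (200,165). Top view: pan at (337,178), six cores inside it, hood canopy at (357,112), ladle handle at (487,260), rest at (470,256), and the driver in front at (347,280).

```bash
cat > h.py <<'E'
import numpy as np,cv2
def load(n): return dict(np.load(n+".npz"))
def ray(d,uv):
    p=cv2.undistortPoints(np.array(uv,float).reshape(-1,1,2),d["intrinsics"],d["dist"])[:,0]
    v=np.c_[p,np.ones(len(p))]@d["R"]; return -d["R"].T@d["t"],v
def plane(d,uv,z):
    c,v=ray(d,uv); return c+v*((z-c[2])/v[:,2])[:,None]
def tri(a,ua,b,ub):
    P=lambda d:np.c_[d["R"],d["t"]]
    un=lambda d,u:cv2.undistortPoints(np.array(u,float).reshape(-1,1,2),d["intrinsics"],d["dist"])[:,0].T
    X=cv2.triangulatePoints(P(a),P(b),un(a,ua),un(b,ub));return (X[:3]/X[3]).T
def proj(d,X): return cv2.projectPoints(np.array(X,float).reshape(-1,1,3),cv2.Rodrigues(d["R"])[0],d["t"],d["intrinsics"],d["dist"])[0][:,0]
def comps(m,lo,hi):
    n,l,s,c=cv2.connectedComponentsWithStats(m.astype(np.uint8)); return [(s[i],c[i],l==i) for i in range(1,n) if lo<=s[i,4]<=hi]
E
python3 - <<'E'
from h import *
S,T=load("side0"),load("top0")
boxes={"side":[(300,120,100,75),(180,185,130,97)],"top":[(440,195,80,60),(270,65,150,112+30)]}
out=[]
for n,d in(("side",S),("top",T)):
    for x,y,w,h in boxes[n]:
        out.append(cv2.resize(d["pixels"][y:y+h,x:x+w,::-1],(400,300),interpolation=cv2.INTER_CUBIC))
cv2.imwrite("pics/crop1.png",np.vstack([np.hstack(out[:2]),np.hstack(out[2:])]))
for n,d,b in(("side",S,(330,125,395,155)),("top",T,(465,220,505,295))):
    hsv=cv2.cvtColor(d["pixels"],cv2.COLOR_RGB2HSV);m=np.zeros((480,640),bool)
    x0,y0,x1,y1=b;m[y0:y1,x0:x1]=((hsv[...,1]>110)&(hsv[...,0]<25))[y0:y1,x0:x1]
    for s,c,l in comps(m,60,3000):
        print(n,"handle",s,c,cv2.minAreaRect(np.argwhere(l)[:,::-1].astype(np.float32)))
for n,d,b in(("side",S,(195,195,302,268)),("top",T,(295,137,380,218))):
    g=d["pixels"].max(2);x0,y0,x1,y1=b;m=np.zeros((480,640),bool);m[y0:y1,x0:x1]=g[y0:y1,x0:x1]<62
    for s,c,l in comps(m,15,600): print(n,s,c)
E
```

```text
side handle [ 330  125   65   20 1119] [363.8310992  133.71224307] ((362.0, 134.5), (19.0, 64.0), 90.0)
top handle [478 235  16  49 455] [485.59120879 258.9978022 ] ((485.52703857421875, 259.1621398925781), (48.49769973754883, 9.86393928527832), 80.53767395019531)
side [248 211  10   9  71] [252.33802817 214.85915493]
side [214 218   6   3  15] [216.93333333 218.93333333]
side [213 221  11  11  78] [218.29487179 226.80769231]
side [277 226  10   9  66] [281.51515152 230.68181818]
side [235 229  11   9  74] [239.98648649 233.48648649]
side [222 247  11   9  73] [227.16438356 250.82191781]
side [257 251  12   5  32] [261.75   252.9375]
side [218 257   9  11  73] [221.5890411 262.2739726]
top [324 138  14   4  30] [329.76666667 139.7       ]
top [341 146   9  11  76] [344.71052632 151.10526316]
top [312 162   9   9  55] [315.96363636 166.52727273]
top [335 167   8   9  58] [338.79310345 171.29310345]
top [361 171   9  10  61] [365.         175.42622951]
top [312 192   8   9  56] [315.375      195.66071429]
top [344 200   8   9  50] [347.5  204.42]
```

View pics/crop1.png

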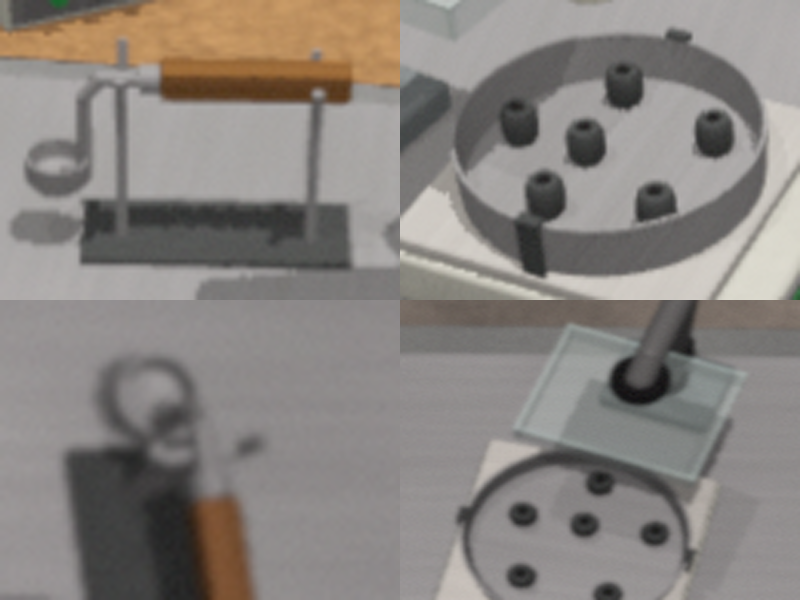

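Crop shows the handle ends in side at (340,140) and (388,140), bowl at (315,162), hole-topped cores clear of the wall, and the hood's near edge in top from about (312,127) to (381,149).

Run:
```python
from h import *
np.set_printoptions(precision=4,suppress=True)
S,T=load("side0"),load("top0")
H=tri(S,[(340.3,139.7),(387.7,140.6)],T,[(481.7,234.8),(489.7,283.7)]);print("handle front,back",H,np.linalg.norm(H[0]-H[1]))
u=(H[0]-H[1]);print("yaw",np.arctan2(u[1],u[0]),"origin",H[1]+u*70/110)
# bowl ring
print("bowl",tri(S,[(300+58/4,120+163/4)],T,[(440+145/5,195+97/5)]))
# cores: match
s=np.array([(252.34,214.9),(218.6,225.3),(281.5,230.7),(240,233.5),(227.2,250.8),(261.9,251)])
t=np.array([(344.7,151.1),(316,166.5),(338.8,171.3),(365,175.4),(315.4,195.7),(347.5,204.4)])
ps,pt=plane(S,s,.076)[:,:2],plane(T,t,.084)[:,:2];print("side\n",ps,"\ntop\n",pt)
from scipy.spatial.distance import cdist
j=cdist(pt,ps).argmin(1);print(j,tri(S,s[j],T,t))
# pan rim
from scipy.optimize import least_squares
g=T["pixels"].astype(int).mean(2);m=np.zeros((480,640),bool);m[134:224,288:384]=(g[134:224,288:384]<105)
l=max(comps(m,100,9000),key=lambda c:c[0][2])[2]
c=cv2.findContours(l.astype(np.uint8),cv2.RETR_EXTERNAL,cv2.CHAIN_APPROX_NONE)[0];c=max(c,key=len)[:,0]
P=plane(T,c,.098)[:,:2]
r=least_squares(lambda p:np.hypot(*(P-p[:2]).T)-p[2],[.69,0,.1],loss="soft_l1",f_scale=.002);print("rim",r.x,len(P),np.abs(r.fun).mean())
print("hood near edge top@.19",plane(T,[(312,127.5),(381.4,149.3)],.19),"far",plane(T,[(270+170/2.667,65+25/2.11),(270+345/2.667,65+75/2.11)],.19))
print("driver",plane(T,[(339,338),(350,257)],.015),"solvent",plane(T,[(456,150)],.07),"flux",plane(T,[(247,147)],.05),"spool",plane(T,[(483,314)],.05))
```

```text
handle front,back [[ 0.5173 -0.3072  0.1109]
 [ 0.41   -0.3209  0.1102]] 0.10825278545002341
yaw 0.1276612907749635 origin [ 0.4783 -0.3122  0.1107]
bowl [[ 0.5761 -0.2966  0.055 ]]
side
 [[ 0.6594 -0.0462]
 [ 0.7179 -0.0031]
 [ 0.5898 -0.0054]
 [ 0.6684  0.0154]
 [ 0.6788  0.0694]
 [ 0.6133  0.0597]] 
top
 [[ 0.7161 -0.0027]
 [ 0.6775  0.0636]
 [ 0.6666  0.0103]
 [ 0.6577 -0.0505]
 [ 0.6073  0.0632]
 [ 0.5879 -0.0109]]
[1 4 3 0 5 2] [[ 0.7184 -0.0028  0.0764]
 [ 0.6812  0.0642  0.0714]
 [ 0.6704  0.0103  0.0717]
 [ 0.6612 -0.0512  0.0721]
 [ 0.6104  0.0636  0.0792]
 [ 0.5912 -0.0111  0.0712]]
rim [0.645  0.0171 0.0946] 299 0.00734040372331564
hood near edge top@.19 [[ 0.7284  0.0686  0.19  ]
 [ 0.6819 -0.0786  0.19  ]] far [[ 0.8459  0.0246  0.19  ]
 [ 0.7926 -0.1172  0.19  ]]
driver [[ 0.285   0.0034  0.015 ]
 [ 0.4756 -0.0198  0.015 ]] solvent [[ 0.7284 -0.2667  0.07  ]] flux [[0.736  0.2345 0.05  ]] spool [[ 0.3456 -0.3228  0.05  ]]
```

```bash
python3 -m pendant '[[0,0,0,0.65],[0,0,0,0.7],[0.5,-0.5,0,0],[0.5,-0.5,0,0],[0.5,-0.5,0,0],[0.5,-0.5,0,0],[0.5,-0.5,0,0],[0.5,-0.5,0,0],[0.5,-0.5,0,0],[0.5,-0.5,0,0]]' -1 60
python3 - <<'E'
from h import *
np.set_printoptions(precision=4,suppress=True)
from scipy.optimize import least_squares
S,T=load("side0"),load("top0")
tp=[(293.8,178),(378.7,185),(341.2,135),(333,220)]
sp=[(196.9,230.3),(299.6,233.5),(253.1,196.3),(248.2,261)]
for d,p in((T,tp),(S,sp)):
    P=plane(d,p,.098)[:,:2]
    f=lambda c:np.hypot(*(P-c[:2]).T)-.0995
    r=least_squares(f,[.65,.01]);print(r.x,r.fun)
E
```

```text
time_s: 1.1
eef_pos: [0.391, -0.4403, 0.2137]
orientation: [-3.135, -0.2, 0.0]
wrist_force: [0.8, -0.7, -0.6]
width: 0.0911
grasp_force: 0.0
[0.6493 0.0151] [-0.0016 -0.0016  0.0017  0.0021]
[0.6476 0.0185] [ 0.001   0.0011  0.0002 -0.0002]
```

```bash
python3 -m pendant '[[0.5,-0.58,0,0],[0.5,-0.58,0,0],[0.5,-0.58,0,0],[0.55,-0.58,0,0],[0,0,0,0],[0,0,0.4,0],[0,0,0.4,0],[0,0,0.2,0],[0,0,0,0]]' -1 60
python3 - <<'E'
from plant import env
import cv2
o=[]
for n,(x,y,w,h) in(("side",(290,90,120,110)),("top",(430,190,100,110))):
    d=env.get_image(n);o.append(cv2.resize(d["pixels"][y:y+h,x:x+w,::-1],(400,440),interpolation=cv2.INTER_CUBIC))
import numpy as np
cv2.imwrite("pics/g1.png",np.hstack(o))
E
```

```text
time_s: 2.0
eef_pos: [0.4764, -0.3134, 0.1626]
orientation: [-3.134, -0.199, 0.003]
wrist_force: [-1.1, -0.6, 0.5]
width: 0.0913
grasp_force: 0.0
```

View pics/g1.png

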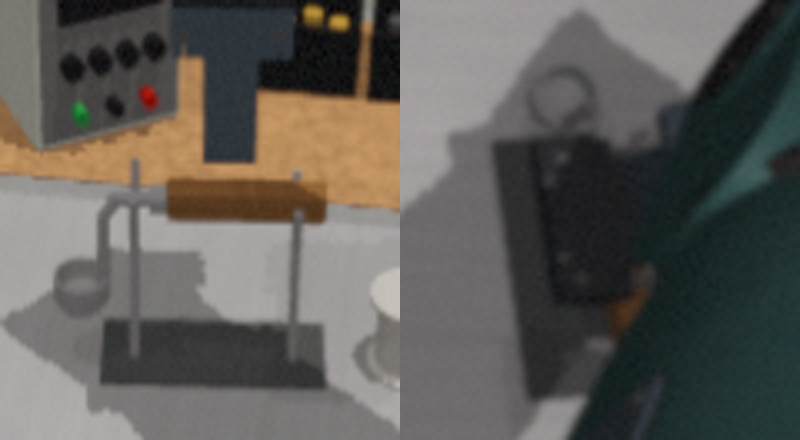

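The finger stands over the handle at about the origin (side crop x≈230; the handle spans 167–326). I'll descend and grip.

```bash
python3 -m pendant '[[0,0,0.4,0],[0,0,0.4,0],[0,0,0.4,0],[0,0,0.25,0],[0,0,0,0]]' -1 60; python3 -m pendant '[[0,0,0,0],[0,0,0,0],[0,0,0,0],[0,0,0,0],[0,0,0,0],[0,0,0,0],[0,0,0,0],[0,0,0,0]]' 1 60
```

```text
time_s: 2.6
eef_pos: [0.4769, -0.3134, 0.0907]
orientation: [-3.134, -0.2, 0.002]
wrist_force: [-0.4, -1.0, 0.6]
width: 0.0913
grasp_force: 0.0
time_s: 3.4
eef_pos: [0.4773, -0.3135, 0.0914]
orientation: [-3.135, -0.2, 0.0]
wrist_force: [-0.0, -0.2, -0.2]
width: 0.0302
grasp_force: 0.0
```

```bash
python3 -m pendant '[[0,0,0,0],[0,0,0,0],[0,0,0,0],[0,0,0,0],[0,0,0,0]]' 1 60; python3 -m pendant '[[0,0,-0.2,0],[0,0,-0.3,0],[0,0,-0.5,0],[0,0,-0.5,0],[0,0,-0.5,0],[0,0,-0.3,0],[0,0,0,0],[0,0,0,0]]'
python3 - <<'E'
from plant import env
import cv2,numpy as np
for n in("side","top"):
    d=env.get_image(n);np.savez(f"{n}1.npz",**d)
from h import *
S,T=load("side1"),load("top1")
o=[cv2.resize(d["pixels"][y:y+h,x:x+w,::-1],(400,440),interpolation=cv2.INTER_CUBIC) for d,(x,y,w,h) in((S,(290,70,120,132)),(T,(430,180,100,110)))]
cv2.imwrite("pics/g2.png",np.hstack(o))
E
```

```text
time_s: 3.9
eef_pos: [0.4773, -0.3135, 0.0914]
orientation: [-3.135, -0.2, -0.0]
wrist_force: [0.4, -0.3, -0.5]
width: 0.0194
grasp_force: 59.9
time_s: 4.7
eef_pos: [0.4771, -0.3134, 0.2062]
orientation: [3.135, 0.2, -0.0]
wrist_force: [0.4, -0.2, -1.8]
width: 0.0198
grasp_force: 59.9
```

View pics/g2.png

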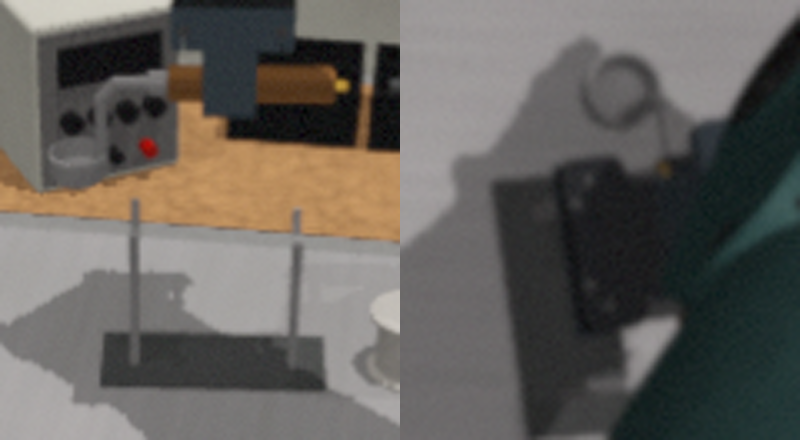

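Ladle is gripped level and clear of the forks; bowl in side at (313,119), in top at (485,202).

```bash
python3 - <<'E'
from h import *
print(tri(load("side1"),[(313.4,119.5)],load("top1"),[(485.5,202.5)]), "expect",.4771+.0992,-.3134+.0127+.0015)
E
python3 -m pendant '[[0,0,0,0.45],[0,0,0,0.46],[0.1,-0.5,0,0],[0.1,-0.6,0,0],[0.1,-0.6,0,0],[0.1,-0.6,0,0],[0.1,-0.6,0,0],[0.1,-0.6,0,0],[0.1,-0.6,0,0],[0.1,-0.6,0,0]]'
python3 -m pendant '[[0.1,-0.5,0,0],[0,-0.28,0,0],[0,0,0,0],[0,0,0,0]]'
```

```text
[[ 0.57781393 -0.3020241   0.16145138]] expect 0.5763 -0.2992
time_s: 5.8
eef_pos: [0.5167, -0.0772, 0.2053]
orientation: [-3.141, -0.0, 0.003]
wrist_force: [0.7, -0.4, -1.6]
width: 0.0199
grasp_force: 59.9
time_s: 6.2
eef_pos: [0.5219, -0.0399, 0.2059]
orientation: [3.142, 0.001, -0.001]
wrist_force: [0.5, -0.2, -1.1]
width: 0.0196
grasp_force: 59.9
```

```bash
python3 -m pendant '[[0,0,0.4,0],[0,0,0.4,0],[0,0,0.1,0],[0,0,0,0],[0,0,0,0]]'
python3 - <<'E'
from plant import env
from h import *
for n in("side","top"):
    d=env.get_image(n);np.savez(f"{n}2.npz",**d)
S,T=load("side2"),load("top2")
o=[cv2.resize(d["pixels"][y:y+h,x:x+w,::-1],(400,400),interpolation=cv2.INTER_CUBIC) for d,(x,y,w,h) in((S,(180,160,130,130)),(T,(280,110,130,130)))]
cv2.imwrite("pics/g3.png",np.hstack(o))
E
```

```text
time_s: 6.7
eef_pos: [0.5227, -0.04, 0.1621]
orientation: [3.142, -0.001, 0.001]
wrist_force: [-0.3, 0.1, -1.1]
width: 0.0201
grasp_force: 59.9
```

View pics/g3.png

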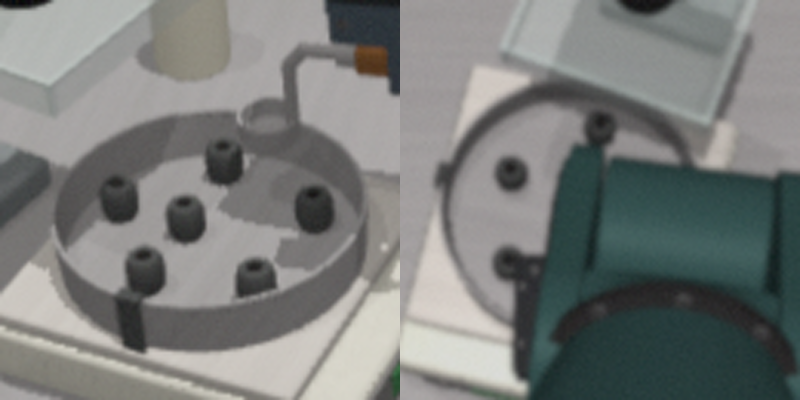

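The bowl hangs inside the rim (crop (265,115)) clear of all cores, which the side camera sees well. I'll lower it and push the middle core.

```bash
python3 -m pendant '[[0,0,0.3,0],[0,0,0.3,0],[0,0,0.17,0],[0,0,0,0],[0,0,0,0]]'; python3 -m pendant '[[0.16,-0.17,0,0],[0.16,-0.17,0,0],[0.16,-0.17,0,0],[0.16,-0.17,0,0],[0.16,-0.17,0,0],[0.16,-0.19,0,0],[0,0,0,0],[0,0,0,0]]'
python3 - <<'E'
from plant import env
from h import *
d=env.get_image("side");np.savez("side3.npz",**d)
g=d["pixels"].max(2);m=np.zeros((480,640),bool);m[195:268,195:302]=g[195:268,195:302]<62
for s,c,l in comps(m,20,600): print(s,c,plane(d,[c],.076)[0,:2])
E
```

```text
time_s: 7.3
eef_pos: [0.5221, -0.0395, 0.1226]
orientation: [-3.141, -0.0, 0.001]
wrist_force: [-0.1, 0.1, -2.5]
width: 0.0196
grasp_force: 59.9
time_s: 8.1
eef_pos: [0.5702, 0.0127, 0.1228]
orientation: [3.142, 0.001, -0.001]
wrist_force: [-0.2, 0.8, -0.9]
width: 0.0194
grasp_force: 59.9
[247 210  12  10  94] [252.5        214.43617021] [ 0.65949122 -0.04779428]
[213 222  11  10  79] [218.41772152 226.87341772] [0.71682646 0.00178269]
[217 240  16  16  97] [225.28865979 249.06185567] [0.68383878 0.06505108]
[257 245  12  11 104] [262.26923077 249.93269231] [0.61337769 0.0565738 ]
[218 257   9  11  71] [221.61971831 262.52112676] [0.67975848 0.1031551 ]
```

```bash
python3 -m pendant '[[-0.32,0.35,0,0],[-0.32,0.35,0,0],[-0.31,0.35,0,0],[0.2,0.07,0,0],[0.21,0.04,0,0],[0.22,0,0,0],[0.21,-0.04,0,0],[0.2,-0.07,0,0],[0.19,-0.11,0,0]]'; python3 -m pendant '[[0.165,-0.14,0,0],[0.14,-0.165,0,0],[0.11,-0.19,0,0],[0.075,-0.2,0,0],[0.035,-0.21,0,0],[0,-0.22,0,0],[0,0,0,0]]';python3 - <<'E'
from plant import env
from h import *
d=env.get_image("side");np.savez("side4.npz",**d)
cv2.imwrite("pics/s4.png",cv2.resize(d["pixels"][160:290,180:310,::-1],(500,500),interpolation=cv2.INTER_CUBIC))
E
```

```text
time_s: 9.05
eef_pos: [0.5853, -0.0339, 0.1228]
orientation: [-3.142, -0.001, 0.0]
wrist_force: [-0.5, 1.2, -1.7]
width: 0.0198
grasp_force: 59.9
time_s: 9.75
eef_pos: [0.6103, 0.0231, 0.1229]
orientation: [-3.141, -0.002, -0.0]
wrist_force: [-0.1, -0.5, -1.9]
width: 0.0198
grasp_force: 59.9
```

View pics/s4.png

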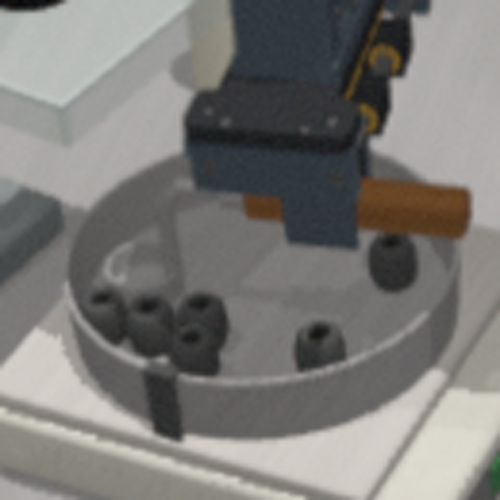

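The bowl (crop (140,265)) is driving four bunched cores along the wall; the last two, at (320,345) and (393,262), are still to come. I'll continue.

```bash
python3 -m pendant '[[-0.035,-0.21,0,0],[-0.075,-0.2,0,0],[-0.11,-0.19,0,0],[-0.14,-0.165,0,0],[-0.165,-0.14,0,0],[-0.19,-0.11,0,0],[-0.2,-0.07,0,0],[-0.21,-0.04,0,0],[-0.22,0,0,0]]'; python3 -m pendant '[[-0.21,0.04,0,0],[-0.2,0.07,0,0],[-0.19,0.11,0,0],[-0.165,0.14,0,0],[-0.14,0.165,0,0],[0,0,0,0]]';python3 - <<'E'
from plant import env
from h import *
d=env.get_image("side");np.savez("side5.npz",**d)
cv2.imwrite("pics/s5.png",cv2.resize(d["pixels"][160:290,180:310,::-1],(500,500),interpolation=cv2.INTER_CUBIC))
E
```

```text
time_s: 10.7
eef_pos: [0.5424, 0.0781, 0.123]
orientation: [-3.142, -0.001, -0.0]
wrist_force: [0.9, -0.9, -1.9]
width: 0.0199
grasp_force: 59.9
time_s: 11.3
eef_pos: [0.4997, 0.0505, 0.1243]
orientation: [3.141, -0.002, 0.01]
wrist_force: [8.3, -3.7, 2.6]
width: 0.0198
grasp_force: 60.0
```

View pics/s5.png

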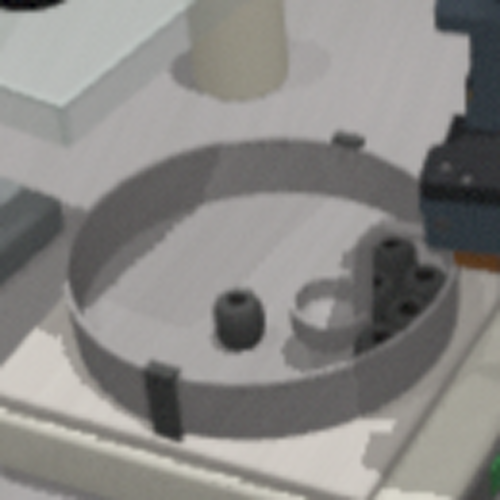

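Five cores are bunched against the near wall (crop (400,290)), one is left in the middle at (238,320), and the wrist force rose to 9 N. I'll ease off the wall and push the bunch sideways.

```bash
python3 -c "
from h import *
print(plane(load('side5'),[(241.9,243)],.076))"
python3 -m pendant '[[0.25,-0.1,0,0],[0.1,0.15,0,0],[0,0.2,0,0],[0,0.2,0,0],[0,0.2,0,0],[0,0,0,0]]'; python3 -m pendant '[[0,0.2,0,0],[0.05,0.2,0,0],[0.05,0.2,0,0],[0,0,0,0]]';python3 - <<'E'
from plant import env
from h import *
d=env.get_image("side");np.savez("side6.npz",**d)
cv2.imwrite("pics/s6.png",cv2.resize(d["pixels"][160:290,180:310,::-1],(500,500),interpolation=cv2.INTER_CUBIC))
E
```

```text
[[0.65706771 0.04279922 0.076     ]]
time_s: 11.95
eef_pos: [0.5154, 0.0179, 0.123]
orientation: [3.142, -0.002, 0.0]
wrist_force: [0.8, 1.0, -0.8]
width: 0.02
grasp_force: 60.0
time_s: 12.35
eef_pos: [0.5207, -0.012, 0.1229]
orientation: [3.142, -0.001, -0.0]
wrist_force: [-0.4, -0.0, -0.3]
width: 0.0193
grasp_force: 60.0
```

View pics/s6.png

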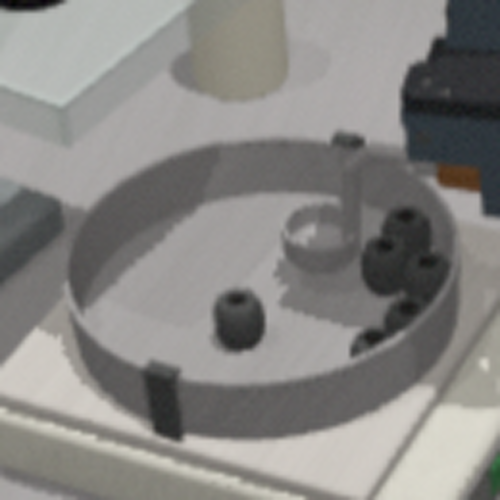

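Five cores now sit along the near-right wall (crop (408,230), (384,262), (428,275), (405,322), (372,345)) and one in the middle at (238,320); the bowl is free at (320,235). Next I'll work out positions from the top holes.

Run:
```python
from h import *
np.set_printoptions(precision=3,suppress=True)
from scipy.spatial.distance import cdist
def f(h,d): return plane(d,[(180+.26*x,160+.26*y) for x,y in h],.089)[:,:2]
S=load("side0")
tri0=np.array([(.7184,-.0028),(.6812,.0642),(.6704,.0103),(.6612,-.0512),(.6104,.0636),(.5912,-.0111)])
# same method on start picture (crop1 hole tops), as bias check
h0=plane(S,[(180+a/3.077,185+b/3.093) for a,b in[(517-400,104),(543-400,178),(586-400,125),(624-400,70),(655-400,188),(714-400,115)]],.089)[:,:2]
print("start holes",h0-tri0)
P=f([(408,217),(383,243),(428,258),(405,303),(372,335),(237,299)],load("side6"))
print(P,"r",np.hypot(*(P-[.6485,.0165]).T));print(cdist(P,h0))
```

```text
start holes [[ 0.001 -0.005]
 [ 0.    -0.003]
 [-0.002 -0.004]
 [-0.002 -0.002]
 [ 0.    -0.004]
 [-0.001 -0.005]]
[[ 0.586 -0.035]
 [ 0.594 -0.012]
 [ 0.569 -0.004]
 [ 0.573  0.033]
 [ 0.584  0.059]
 [ 0.656  0.043]] r [0.081 0.061 0.082 0.077 0.077 0.027]
[[0.135 0.135 0.092 0.075 0.098 0.02 ]
 [0.125 0.113 0.077 0.077 0.073 0.006]
 [0.15  0.129 0.1   0.103 0.075 0.024]
 [0.151 0.111 0.099 0.122 0.046 0.052]
 [0.151 0.097 0.1   0.135 0.027 0.075]
 [0.08  0.031 0.038 0.096 0.049 0.088]]
```

```bash
cat > see.py <<'E'
# numeric look: core blobs in the side view
from plant import env
from h import *
import sys
d=env.get_image("side");np.savez(sys.argv[1]+".npz",**d)
g=cv2.GaussianBlur(d["pixels"],(3,3),0).max(2);m=np.zeros((480,640),bool);m[195:268,195:302]=g[195:268,195:302]<62
for s,c,l in comps(m,20,900): print(s,c.round(1),plane(d,[c],.076)[0,:2].round(3))
E
python3 -m pendant '[[0,-0.24,0,0],[0,-0.24,0,0],[-0.2,0,0,0],[-0.2,0,0,0],[-0.2,0,0,0],[-0.08,0,0,0],[0,0,0,0]]'; python3 -m pendant '[[0.033,0.207,0,0],[0.07,0.2,0,0],[0.1,0.185,0,0],[0.13,0.16,0,0],[0,0,0,0]]'; python3 see.py side7
```

```text
time_s: 13.1
eef_pos: [0.4875, 0.0132, 0.124]
orientation: [-3.141, -0.0, -0.007]
wrist_force: [4.7, 3.7, 1.6]
width: 0.0196
grasp_force: 60.0
time_s: 13.6
eef_pos: [0.5059, -0.0249, 0.1244]
orientation: [-3.141, 0.0, -0.01]
wrist_force: [8.1, 6.1, 3.9]
width: 0.0192
grasp_force: 60.0
[281 212  15  24 235] [287.9 223.9] [ 0.582 -0.028]
[281 238   8   8  36] [284.4 241. ] [0.578 0.024]
[237 242  11   8  65] [241.9 245.7] [0.655 0.05 ]
[218 257   8  11  72] [221.5 262.3] [0.68  0.103]
```

```bash
python3 -m pendant '[[0.2,-0.2,0,0],[0,0,-0.5,0],[0,0,-0.6,0],[0,0,-0.5,0],[0,0.6,0,0],[0,0.7,0,0],[0,0.7,0,0],[0,0.7,0,0],[0,0.7,0,0],[0,0.6,0,0]]'
cat > seet.py <<'E'
from plant import env
from h import *
import sys
from scipy.spatial.distance import cdist
np.set_printoptions(precision=3,suppress=True)
h0=np.array([(.7161,-.0027),(.6775,.0636),(.6666,.0103),(.6577,-.0505),(.6073,.0632),(.5879,-.0109)])
d=env.get_image("top");np.savez(sys.argv[1]+".npz",**d)
e=env.get_image("side");np.savez(sys.argv[1]+"s.npz",**e)
g=d["pixels"].max(2);m=np.zeros((480,640),bool);m[137:218,297:378]=g[137:218,297:378]<62
for s,c,l in comps(m,15,900):
    p=plane(d,[c],.084)[:,:2]; print(s,c.round(1),p[0],"r",np.hypot(*(p[0]-[.6485,.0151])),cdist(p,h0)[0])
E
python3 seet.py t1
```

```text
time_s: 14.65
eef_pos: [0.5126, -0.2155, 0.2026]
orientation: [-3.141, 0.0, 0.002]
wrist_force: [-0.3, -0.1, -0.7]
width: 0.0196
grasp_force: 60.0
[321 173   5   5  16] [323.1 174.6] [0.658 0.047] r 0.032879997261933 [0.076 0.026 0.037 0.097 0.053 0.091]
[365 192   5   4  16] [367.2 193.4] [ 0.615 -0.056] r 0.07866244193951784 [0.114 0.135 0.084 0.043 0.119 0.052]
[358 201   5   5  19] [360.  202.8] [ 0.592 -0.039] r 0.07840547376562351 [0.129 0.134 0.09  0.066 0.104 0.029]
[313 204   4   4  15] [314.4 205.6] [0.584 0.065] r 0.08158979153436743 [0.148 0.094 0.099 0.137 0.023 0.076]
[323 209   5   4  17] [325.1 210.6] [0.573 0.04 ] r 0.07994444280405942 [0.15  0.108 0.099 0.124 0.042 0.053]
[346 208   5   5  19] [347.8 209.8] [ 0.575 -0.012] r 0.07812435773816896 [0.141 0.127 0.094 0.091 0.082 0.013]
```

Run:
```python
from h import *
def hand(n,z):
    d=load(n);hsv=cv2.cvtColor(d["pixels"],cv2.COLOR_RGB2HSV)
    m=(hsv[...,1]>110)&(hsv[...,0]<18)&(hsv[...,2]>50)
    m[:,420:]=0;m[:100 if n=="t1s" else 60]=0
    for s,c,l in comps(m,25,2000):
        ys,xs=np.nonzero(l);a,b=xs.min(),xs.max()
        e=[(a,ys[xs<=a+2].mean()),(b,ys[xs>=b-2].mean())]
        print(n,s,np.round(e,1),plane(d,e,z).round(4)[:,:2].tolist())
hand("side1",.2237);hand("t1s",.2201);hand("side2",.1796);hand("side6",.1404)
```

```text
side1 [367  89  24  12 278] [[367.   94.7]
 [390.   94.5]] [[0.4605, -0.319], [0.4107, -0.3281]]
side1 [332 111   6   7  28] [[332.  113.6]
 [337.  114.5]] [[0.5229, -0.2211], [0.512, -0.2186]]
side1 [158 317  24  18 251] [[158.  325.1]
 [181.  323.3]] [[0.6654, 0.3968], [0.635, 0.3879]]
side1 [ 24 444   8   6  26] [[ 24.  446.7]
 [ 31.  444.8]] [[0.7613, 0.6183], [0.7535, 0.6133]]
side1 [ 94 461  88  19 773] [[ 94. 463.]
 [181. 479.]] [[0.6658, 0.6158], [0.5602, 0.6121]]
t1s [316 107  10  13 112] [[316.  113. ]
 [325.  113.7]] [[0.5574, -0.2256], [0.5383, -0.2252]]
t1s [158 317  24  18 251] [[158.  325.1]
 [181.  323.6]] [[0.6673, 0.3938], [0.6366, 0.3854]]
t1s [ 24 444   9   6  25] [[ 24.  446.8]
 [ 32.  444.8]] [[0.7637, 0.6168], [0.7547, 0.6111]]
t1s [ 94 460  88  20 778] [[ 94.  462.8]
 [181.  479. ]] [[0.6678, 0.6139], [0.5615, 0.6103]]
side2 [296 175  10   9  85] [[296.  178.8]
 [305.  179.5]] [[0.5633, -0.0371], [0.5461, -0.0376]]
side2 [325 175  29  13 321] [[325.  181.5]
 [353.  181.1]] [[0.5078, -0.0364], [0.4562, -0.0455]]
side2 [158 317  24  18 252] [[158.  325.1]
 [181.  323.3]] [[0.6883, 0.3599], [0.6558, 0.3503]]
side2 [ 24 444   8   6  25] [[ 24.  446.8]
 [ 31.  444.8]] [[0.791, 0.5975], [0.7828, 0.592]]
side2 [ 94 461  88  19 775] [[ 94.  463.2]
 [181.  479. ]] [[0.6886, 0.5949], [0.5756, 0.5907]]
side6 [294 203  11   6  53] [[294.  204.9]
 [304.  206.2]] [[0.5626, -0.0074], [0.5432, -0.0062]]
side6 [324 202  28  14 289] [[324.  208.7]
 [351.  209. ]] [[0.5047, -0.004], [0.4548, -0.0107]]
side6 [158 316  24  19 254] [[158.  325.2]
 [181.  323.4]] [[0.7086, 0.3273], [0.6741, 0.3171]]
side6 [ 24 443   8   7  26] [[ 24.  446.8]
 [ 31.  444.8]] [[0.8175, 0.5789], [0.8087, 0.573]]
side6 [ 94 461  88  19 771] [[ 94. 463.]
 [181. 479.]] [[0.7091, 0.5758], [0.5892, 0.5716]]
```

The ladle's nose has pitched up about 10° in the grip, so I'll lay it back in the rest to level it and take a fresh grip.

```bash
python3 -m pendant '[[-0.2,0.5,0,0],[-0.2,0.5,0,0],[-0.2,0.5,0,-0.45],[-0.106,0.46,0,-0.46],[0,0,0,0],[0,0,0,0]]'
python3 - <<'E'
from plant import env
s=env.sense();import numpy as np
from scipy.spatial.transform import Rotation as R
x=R.from_rotvec(s["orientation"]).as_matrix()[:,0]
e=np.array([.4773,-.3135,.0914])-s["eef_pos"];y=np.array([x[1],-x[0],0])
print(np.arctan2(x[1],x[0]),"err units",e@x/.05,e@y/.05,-e[2]/.05)
E
```

```text
time_s: 15.35
eef_pos: [0.4791, -0.3119, 0.2026]
orientation: [-3.135, -0.197, 0.001]
wrist_force: [0.6, 0.6, -1.2]
width: 0.0196
grasp_force: 60.0
0.1257714601023418 err units -0.03885751094555106 0.02720925995977014 2.2230937672267914
```

```bash
python3 -m pendant '[[-0.04,0.03,0.4,0],[0,0,0.4,0],[0,0,0.4,0],[0,0,0.4,0],[0,0,0.2,0],[0,0,0,0]]'; python3 -m pendant '[[0,0,0.1,0],[0,0,0.1,0],[0,0,0.1,0],[0,0,0.1,0],[0,0,0,0],[0,0,0,0]]'
```

```text
time_s: 15.95
eef_pos: [0.4771, -0.313, 0.1118]
orientation: [-3.134, -0.2, 0.003]
wrist_force: [-0.8, -0.5, -1.5]
width: 0.0194
grasp_force: 60.0
time_s: 16.55
eef_pos: [0.4783, -0.3147, 0.0934]
orientation: [3.135, 0.199, 0.002]
wrist_force: [2.1, 0.9, 3.2]
width: 0.0199
grasp_force: 60.0
```

```bash
python3 see.py r1 >/dev/null
python3 - <<'E'
from h import *
d=load("r1");hsv=cv2.cvtColor(d["pixels"],cv2.COLOR_RGB2HSV)
m=(hsv[...,1]>110)&(hsv[...,0]<18)&(hsv[...,2]>50);m[:128]=0;m[150:]=0;m[:,:300]=0;m[:,400:]=0
for s,c,l in comps(m,15,2000):
    ys,xs=np.nonzero(l);print(s,ys[xs<=xs.min()+2].mean(),ys[xs>=xs.max()-2].mean())
E
```

```text
[300 128  50  15 344] 130.5 137.7391304347826
[365 128  35  17 437] 138.52 134.0
```

```bash
python3 -m pendant '[[0,0,0.04,0],[0,0,0,0],[0,0,0,0]]'; python3 -m pendant '[[0,0,0,0],[0,0,0,0],[0,0,0,0],[0,0,0,0],[0,0,0,0],[0,0,0,0],[0,0,0,0]]' -1 60;  python3 see.py r2 >/dev/null
python3 - <<'E'
from h import *
for n in("side0","r2"):
    d=load(n);hsv=cv2.cvtColor(d["pixels"],cv2.COLOR_RGB2HSV)
    m=(hsv[...,1]>150)&(hsv[...,0]<18)&(hsv[...,2]>50);m[:126]=0;m[152:]=0;m[:,:325]=0;m[:,400:]=0
    for s,c,l in comps(m,15,2000):
        ys,xs=np.nonzero(l);print(n,s,[(k,np.nonzero(l[:,k])[0].mean().round(1),l[:,k].sum()) for k in range(xs.min(),xs.max()+1,4)])
E
```

```text
time_s: 16.9
eef_pos: [0.4786, -0.3148, 0.0918]
orientation: [3.134, 0.199, 0.003]
wrist_force: [4.0, 3.7, 10.7]
width: 0.02
grasp_force: 60.0
time_s: 17.6
eef_pos: [0.4776, -0.3144, 0.0909]
orientation: [-3.135, -0.2, 0.0]
wrist_force: [-0.8, -0.3, -0.4]
width: 0.073
grasp_force: 0.0
side0 [341 135  47  10 404] [(341, np.float64(138.5), np.int64(8)), (345, np.float64(139.0), np.int64(9)), (349, np.float64(139.0), np.int64(9)), (353, np.float64(139.0), np.int64(9)), (357, np.float64(139.0), np.int64(9)), (361, np.float64(139.0), np.int64(9)), (365, np.float64(139.0), np.int64(9)), (369, np.float64(139.0), np.int64(9)), (373, np.float64(139.0), np.int64(9)), (377, np.float64(138.5), np.int64(6)), (381, np.float64(138.5), np.int64(6)), (385, np.float64(140.0), np.int64(9))]
r2 [340 135   9   9  77] [(340, np.float64(139.0), np.int64(9)), (344, np.float64(138.5), np.int64(8)), (348, np.float64(138.6), np.int64(8))]
r2 [367 135  20  10 146] [(367, np.float64(139.1), np.int64(7)), (371, np.float64(139.5), np.int64(8)), (375, np.float64(139.0), np.int64(9)), (379, np.float64(137.5), np.int64(4)), (383, np.float64(139.4), np.int64(9))]
```

```bash
python3 -m pendant '[[0,0,0,0],[0,0,0,0],[0,0,0,0],[0,0,0,0],[0,0,0,0],[0,0,0,0],[0,0,0,0],[0,0,0,0],[0,0,0,0],[0,0,0,0]]' 1 60; python3 -m pendant '[[0,0,0,0],[0,0,0,0],[0,0,-0.3,0],[0,0,-0.5,0],[0,0,-0.6,0],[0,0,-0.6,0],[0,0,-0.24,0],[0,0,0,0.45],[0,0,0,0.46],[0,-0.4,0,0]]'; python3 -m pendant '[[0.1,-0.75,0,0],[0.1,-0.75,0,0],[0.1,-0.75,0,0],[0.1,-0.75,0,0],[0.1,-0.75,0,0],[0.1,-0.75,0,0],[0.1,-0.75,0,0],[0.1,-0.75,0,0],[0.08,-0.75,0,0],[0,-0.7,0,0]]'; python3 -m pendant '[[0,0,0,0],[0,0,0,0]]'
```

```text
time_s: 18.65
eef_pos: [0.4776, -0.3144, 0.0909]
orientation: [-3.135, -0.2, 0.0]
wrist_force: [-0.1, 0.2, 0.8]
width: 0.0198
grasp_force: 60.0
time_s: 19.65
eef_pos: [0.4775, -0.2951, 0.203]
orientation: [3.141, -0.005, 0.0]
wrist_force: [-0.5, 0.7, -1.9]
width: 0.0195
grasp_force: 60.0
time_s: 20.65
eef_pos: [0.5208, 0.0803, 0.2027]
orientation: [-3.142, -0.003, 0.001]
wrist_force: [0.4, -0.9, -1.5]
width: 0.0197
grasp_force: 60.0
time_s: 20.85
eef_pos: [0.5207, 0.0789, 0.2026]
orientation: [3.141, 0.005, -0.001]
wrist_force: [0.6, -0.4, -2.5]
width: 0.0197
grasp_force: 60.0
```

```bash
python3 -m pendant '[[0,0,0.4,0],[0,0,0.4,0],[0,0,0.4,0],[0,0,0.3,0],[0,0,0.14,0],[0,0,0,0],[-0.21,0.11,0,0],[-0.19,0.15,0,0]]'; python3 -m pendant '[[-0.16,0.18,0,0],[-0.13,0.2,0,0]]'; python3 -m pendant '[[-0.09,0.225,0,0]]'; python3 -m pendant '[[-0.05,0.235,0,0]]'
```

```text
time_s: 21.65
eef_pos: [0.5011, 0.0648, 0.1216]
orientation: [-3.142, -0.001, -0.002]
wrist_force: [1.4, 0.1, -2.1]
width: 0.0197
grasp_force: 60.0
time_s: 21.85
eef_pos: [0.4863, 0.0453, 0.1214]
orientation: [-3.142, -0.001, -0.001]
wrist_force: [1.2, 0.3, -2.3]
width: 0.0196
grasp_force: 60.0
time_s: 21.95
eef_pos: [0.4819, 0.0339, 0.1213]
orientation: [-3.142, -0.0, -0.001]
wrist_force: [0.8, 0.1, -1.0]
width: 0.0197
grasp_force: 60.0
time_s: 22.05
eef_pos: [0.4796, 0.022, 0.1211]
orientation: [3.142, 0.0, 0.001]
wrist_force: [-0.1, 0.7, -2.1]
width: 0.0194
grasp_force: 60.0
```

```bash
python3 -m pendant '[[-0.01,0.24,0,0],[0.035,0.24,0,0],[0,0,0,0]]'; python3 -m pendant '[[0.2,-0.1,0,0],[0,0,-0.5,0],[0,0,-0.5,0],[0.45,-0.36,0,0],[0.45,-0.36,0,0],[0.45,-0.36,0,0],[0.45,-0.36,0,0],[0,0,0,0],[0,0,0,0]]'; python3 seet.py t2
```

```text
time_s: 22.35
eef_pos: [0.4817, -0.0024, 0.121]
orientation: [3.141, -0.002, 0.0]
wrist_force: [-0.0, 0.1, -1.7]
width: 0.0198
grasp_force: 60.0
time_s: 23.25
eef_pos: [0.5815, 0.077, 0.1705]
orientation: [3.142, 0.002, -0.001]
wrist_force: [0.9, 0.4, -2.5]
width: 0.0201
grasp_force: 60.0
[364 161  12  20 109] [369.6 170.1] [ 0.671 -0.061] r 0.07931847878583652 [0.074 0.125 0.071 0.017 0.139 0.097]
[369 182   5   5  17] [370.6 184. ] [ 0.637 -0.064] r 0.07957523103279864 [0.1   0.133 0.08  0.024 0.13  0.072]
[367 187   6   5  16] [369.  189.4] [ 0.624 -0.06 ] r 0.07882883946371155 [0.108 0.134 0.082 0.035 0.124 0.061]
[365 193   5   4  17] [366.6 194.5] [ 0.612 -0.055] r 0.07860502096152168 [0.116 0.135 0.085 0.046 0.118 0.05 ]
[357 198  11   8  29] [361.3 201.8] [ 0.595 -0.043] r 0.07890829663467039 [0.128 0.135 0.089 0.064 0.106 0.032]
```

```bash
python3 -m pendant '[[0,0,0.4,0],[0,0,0.4,0],[0,0,0.2,0],[0,0,0,0],[-0.13,0.165,0,0],[-0.13,0.165,0,0],[-0.13,0.165,0,0],[-0.13,0.165,0,0],[-0.04,0.05,0,0],[0,0,0,0]]'; python3 -m pendant '[[0.1,-0.1,-0.3,0],[0,0,-0.5,0],[0,0,-0.5,0],[0,0,-0.3,0],[-0.1,0.7,0,0],[-0.1,0.7,0,0],[-0.1,0.7,0,0],[-0.1,0.7,0,0],[-0.1,0.7,0,0],[-0.1,0.7,0,0]]'; python3 -m pendant '[[-0.1,0.5,0,0],[0,0,0,0]]'; python3 seet.py t3
```

```text
time_s: 24.35
eef_pos: [0.553, 0.0401, 0.1212]
orientation: [-3.142, 0.001, -0.0]
wrist_force: [-0.6, -0.4, -2.0]
width: 0.0192
grasp_force: 60.0
time_s: 25.35
eef_pos: [0.528, -0.1657, 0.2008]
orientation: [-3.142, -0.001, 0.0]
wrist_force: [0.3, 0.1, -1.0]
width: 0.0196
grasp_force: 60.0
time_s: 25.55
eef_pos: [0.5229, -0.1917, 0.2008]
orientation: [3.141, -0.003, -0.0]
wrist_force: [-0.1, 0.6, -1.2]
width: 0.0198
grasp_force: 60.0
[364 160  12  21 112] [369.5 169.7] [ 0.672 -0.061] r 0.07937566334444707 [0.073 0.125 0.071 0.017 0.14  0.097]
[368 182   6   5  18] [370.5 184. ] [ 0.637 -0.063] r 0.07924013674164196 [0.099 0.133 0.079 0.024 0.13  0.072]
[365 186  11  11  41] [368.5 191.5] [ 0.619 -0.059] r 0.07948894188259491 [0.112 0.136 0.084 0.039 0.123 0.057]
[357 197  12   9  36] [361.7 201.5] [ 0.595 -0.043] r 0.07897083223102233 [0.127 0.135 0.089 0.063 0.107 0.033]
```

Run:
```python
from h import *
S,T=load("t3s"),load("t3")
o=[cv2.resize(d["pixels"][y:y+h,x:x+w,::-1],(400,400),interpolation=cv2.INTER_CUBIC) for d,(x,y,w,h) in((S,(190,185,120,100)),(T,(288,130,100,100)))]
o=[np.clip(i.astype(int)*1.3,0,255).astype(np.uint8) for i in o]
cv2.imwrite("pics/f.png",np.hstack(o))
```

```text
(no output)
```

View pics/f.png

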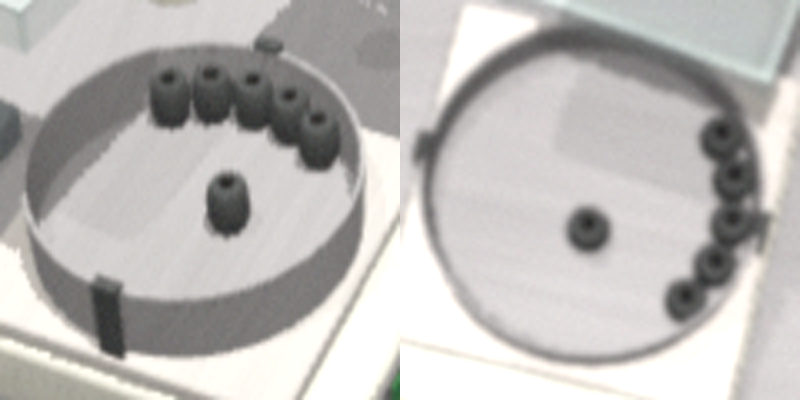

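All six cores lie in the pan: a train of five along the right wall (top crop (722,132) to (684,298)) and one in the middle at (588,224).

Run:
```python
from h import *
from scipy.spatial.distance import cdist
np.set_printoptions(precision=3,suppress=True)
h0=np.array([(.7184,-.0028),(.6812,.0642),(.6704,.0103),(.6612,-.0512),(.6104,.0636),(.5912,-.0111)])
P=plane(load("t3"),[(188+x/4,130+y/4) for x,y in[(722,132),(736,176),(733,220),(716,262),(684,298),(588,224)]],.089)[:,:2]
print(P,np.hypot(*(P-[.6485,.0155]).T));print(cdist(P,h0))
```

```text
[[ 0.686 -0.058]
 [ 0.66  -0.066]
 [ 0.633 -0.065]
 [ 0.608 -0.055]
 [ 0.587 -0.037]
 [ 0.63   0.018]] [0.083 0.083 0.082 0.081 0.081 0.019]
[[0.064 0.122 0.07  0.026 0.143 0.106]
 [0.087 0.132 0.077 0.015 0.139 0.088]
 [0.105 0.137 0.084 0.031 0.13  0.068]
 [0.122 0.14  0.09  0.053 0.119 0.047]
 [0.136 0.138 0.096 0.076 0.103 0.026]
 [0.091 0.069 0.042 0.076 0.049 0.049]]
```

```bash
python3 -m pendant '[[0.16,-0.64,0,0],[0.16,-0.64,0,0],[0.16,-0.64,0,0],[0.16,-0.64,0,0],[0.16,-0.64,0,0],[0.18,-0.63,0,0],[0,0,0,0],[0,0,0,0]]'; python3 -m pendant '[[0,0,0.4,0],[0,0,0.4,0],[0,0,0.4,0],[0,0,0.4,0],[0,0,0,0],[0.23,0.14,0,0],[0.23,0.14,0,0],[0.23,0.15,0,0],[0,0,0,0]]'
```

```text
time_s: 26.45
eef_pos: [0.5721, 0.0035, 0.2007]
orientation: [-3.142, -0.004, 0.001]
wrist_force: [0.0, 0.1, -1.4]
width: 0.0195
grasp_force: 60.0
time_s: 27.35
eef_pos: [0.6091, -0.0207, 0.1218]
orientation: [3.141, -0.001, 0.003]
wrist_force: [0.3, 0.4, -1.5]
width: 0.0194
grasp_force: 60.0
```

```bash
python3 -m pendant '[[-0.19,0.2,0,0],[-0.18,0.16,0,0],[-0.2,0.13,0,0]]'; python3 -m pendant '[[-0.22,0.09,0,0],[-0.15,0.03,0,0],[0,0,0,0]]';  python3 -m pendant '[[0.1,-0.2,0,0],[0,0,-0.5,0],[0,0,-0.6,0],[0,0,-0.5,0],[-0.2,0.6,0,0],[-0.2,0.6,0,0],[-0.2,0.6,0,0],[-0.2,0.6,0,0],[0,0,0,0],[0,0,0,0]]'; python3 seet.py t4
python3 - <<'E'
from h import *
from scipy.spatial.distance import cdist
T=load("t4");g=T["pixels"][130:230,288:388].max(2).astype(float)
# hole finding: dark small centre in ring: Hough circles on upscaled crop
G=cv2.resize(g.astype(np.uint8),None,fx=4,fy=4,interpolation=cv2.INTER_CUBIC)
c=cv2.HoughCircles(G,cv2.HOUGH_GRADIENT,1,30,param1=80,param2=14,minRadius=15,maxRadius=26)
print(c[0].round())
P=plane(T,[(288+x/4,130+y/4) for x,y,_ in c[0]],.084)[:,:2];print(P.round(3))
E
```

```text
time_s: 27.65
eef_pos: [0.577, -0.0446, 0.1209]
orientation: [-3.142, -0.0, 0.001]
wrist_force: [0.4, 0.6, -2.4]
width: 0.0195
grasp_force: 60.0
time_s: 27.95
eef_pos: [0.5585, -0.0501, 0.1209]
orientation: [-3.142, 0.0, 0.001]
wrist_force: [-0.0, -0.7, -1.0]
width: 0.0196
grasp_force: 60.0
time_s: 28.95
eef_pos: [0.5254, -0.1598, 0.201]
orientation: [-3.142, 0.001, -0.0]
wrist_force: [-0.2, 0.8, -1.0]
width: 0.0197
grasp_force: 60.0
[333 184   5   4  16] [334.8 185.4] [0.633 0.019] r 0.01637995440968041 [0.086 0.063 0.035 0.074 0.051 0.054]
[368 184   5   5  19] [370.2 185.8] [ 0.633 -0.063] r 0.07923279854971753 [0.103 0.134 0.08  0.028 0.128 0.068]
[364 189  10  10  39] [367.4 193.6] [ 0.614 -0.056] r 0.07913515033139751 [0.115 0.136 0.085 0.044 0.12  0.052]
[357 199  11   9  31] [360.8 202.9] [ 0.592 -0.041] r 0.07976653601166936 [0.13  0.135 0.091 0.066 0.106 0.031]
[346 208   5   4  17] [348.1 209.6] [ 0.576 -0.012] r 0.0777741940801546 [0.141 0.127 0.094 0.09  0.082 0.012]
[335 210   5   5  19] [336.8 211.8] [0.57  0.013] r 0.07845808686104104 [0.147 0.119 0.097 0.108 0.062 0.03 ]
[[188. 230.  21.]
 [196. 330.  20.]
 [328. 232.  23.]
 [310. 272.  21.]
 [282. 300.  21.]
 [240. 326.  21.]
 [400. 246.  22.]]
[[ 0.628  0.019]
 [ 0.569  0.013]
 [ 0.628 -0.062]
 [ 0.604 -0.052]
 [ 0.587 -0.036]
 [ 0.572 -0.013]
 [ 0.62  -0.103]]
```

The cores are now clear of their own starts and still in the pan. I'll take the ladle back to its rest.

```bash
python3 -m pendant '[[-0.16,0.5,0,0],[-0.16,0.5,0,0],[-0.16,0.52,0,0],[-0.16,0.52,0,0],[-0.16,0.52,0,-0.45],[-0.156,0.53,0,-0.46],[0,0,0,0],[0,0,0,0],[0,0,0,0]]'
python3 - <<'E'
from plant import env
s=env.sense();import numpy as np
from scipy.spatial.transform import Rotation as R
x=R.from_rotvec(s["orientation"]).as_matrix()[:,0]
e=np.array([.4776,-.3144,.0909])-s["eef_pos"];y=np.array([x[1],-x[0],0])
print(np.arctan2(x[1],x[0]),"err units",e@x/.05,e@y/.05,-e[2]/.05)
E
```

```text
time_s: 29.95
eef_pos: [0.4792, -0.3138, 0.2008]
orientation: [-3.135, -0.2, 0.0]
wrist_force: [-0.2, 0.8, -2.4]
width: 0.0197
grasp_force: 60.0
0.12760236278592496 err units -0.03260814290562758 0.00775618739169233 2.1983382635531443
```

```bash
python3 -m pendant '[[-0.03,0.01,0.4,0],[0,0,0.4,0],[0,0,0.4,0],[0,0,0.4,0],[0,0,0.3,0],[0,0,0.1,0],[0,0,0.1,0],[0,0,0.08,0],[0,0,0,0],[0,0,0,0]]'; python3 -m pendant '[[0,0,0,0],[0,0,0,0],[0,0,0,0],[0,0,0,0],[0,0,0,0],[0,0,0,0],[0,0,0,0],[0,0,0,0],[0,0,0,0],[0,0,0,0]]' -1 60; python3 -m pendant '[[0,0,-0.2,0],[0,0,-0.4,0],[0,0,-0.5,0],[0,0,-0.5,0],[0,0,-0.5,0],[0,0,-0.4,0],[-0.4,0.4,0,0],[-0.5,0.5,0,0],[-0.5,0.5,0,0],[-0.5,0.5,0,0]]'
```

```text
time_s: 30.95
eef_pos: [0.4775, -0.3157, 0.0924]
orientation: [3.135, 0.2, 0.001]
wrist_force: [0.7, 0.3, -1.4]
width: 0.0199
grasp_force: 60.0
time_s: 31.95
eef_pos: [0.4773, -0.3156, 0.0919]
orientation: [-3.135, -0.2, 0.0]
wrist_force: [1.0, 0.2, -0.4]
width: 0.0912
grasp_force: 0.0
time_s: 32.95
eef_pos: [0.3943, -0.4228, 0.2179]
orientation: [3.135, 0.2, 0.001]
wrist_force: [0.3, -0.3, -0.0]
width: 0.0912
grasp_force: 0.0
```

```bash
python3 -m pendant '[[-0.5,0.5,0,0],[-0.5,0.5,0,0],[-0.5,0.5,0,0],[-0.4,0.4,0,0],[0,0,0,0],[0,0,0,0]]'; python3 seet.py t5
python3 - <<'E'
from h import *
for a,b in(("side0","t5s"),("top0","t5")):
  for n in(a,b):
    d=load(n);hsv=cv2.cvtColor(d["pixels"],cv2.COLOR_RGB2HSV)
    m=(hsv[...,1]>150)&(hsv[...,0]<18)&(hsv[...,2]>50)
    x0,y0,x1,y1=(325,126,400,152) if a=="side0" else (465,220,505,295)
    k=np.zeros_like(m);k[y0:y1,x0:x1]=m[y0:y1,x0:x1]
    for s,c,l in comps(k,40,2000): print(n,s,c.round(1))
E
```

```text
time_s: 33.55
eef_pos: [0.3127, -0.5282, 0.2174]
orientation: [3.135, 0.198, 0.0]
wrist_force: [0.4, 0.0, -0.5]
width: 0.0916
grasp_force: 0.0
[323 138  15   4  38] [329.4 139.7] [0.744 0.034] r 0.09706219794676196 [0.046 0.073 0.081 0.12  0.14  0.162]
[362 149   8   7  19] [365.8 152.1] [ 0.715 -0.052] r 0.09424115461776274 [0.049 0.122 0.079 0.057 0.157 0.133]
[331 183   8   9  54] [334.7 187.5] [0.628 0.019] r 0.02128228675009125 [0.091 0.067 0.04  0.076 0.049 0.05 ]
[334 184  42  32 274] [357.9 201.2] [ 0.596 -0.035] r 0.07236627912518422 [0.124 0.128 0.084 0.064 0.098 0.025]
side0 [341 135  47  10 404] [363.1 139.1]
t5s [340 134  47  10 398] [362.4 138.7]
t5 [479 236  10  21  72] [483.7 246.2]
t5 [483 257  10  24  81] [487.8 269.3]
```

```bash
python3 -c "
from plant import env
print(env.hand_in())"
```

```text
the job is handed in; nothing more can be done
None
```

I handed the job in at about 34 s, but the hand-in returned no verdict: all six cores are still in the pan and the ladle is back in its rest within 2 mm, and every core measures at least 26 mm from its start, except that one is about 25 mm from core start F; I judged it isn't that core, as the cores look alike and I could only infer which is which.

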